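# Reset a tripped flask shaker with its two-key chord

## Task

The flask shaker has tripped: reset it at the white control box. With a fingertip push the clear sliding guard away from you by its upright lip, as far as it will go, then press the two round keys together with your two fingertips, fully down, hold them both down for at least two seconds, and let them come up together; leave the guard open. Do not press the square key between them, and do not pick up or move the glassware and other things standing about.

Things in the scene. Friction and masses are not known exactly. Their poses are not given: they have to be found in the camera images.
- console: white control box of a bench shaker, bolted to the bench, 200 (x) x 280 mm (y), 50 mm high. Origin: centre of its underside, on the bench. Its x points from its near long side to the far one, y to its left along the key row, z up. Three steel keys stand in a row along y at x = -30 mm, in a dark field; beyond it a flat display and at the far right a fixed dial 19 mm high.
- guard (a joint): how far the guard has slid from closed (0, right over the keys) towards the box's far side (+x of the box); 0.070 m = fully open against its stop. The guard is a clear plate 44 mm (x) by 134 mm (y), 3 mm thick, its underside 4 mm above the key tops (top face 67 mm above the bench), running between two aluminium rails (68 mm high above the bench, at y = +/-67 to 75 mm of the box). About 1.5 N of friction; it stays where it is left.
- guard_lip (a point): middle of the near (robot-side) upright face of the guard's grey lip, 77 mm above the bench; the lip is 134 mm long (y of the box), 5 mm thick, stands on the guard's near edge and rises from 64 to 87 mm above the bench (20 mm above the clear plate). Moves with the guard: closed, it is 22 mm nearer than the key row; fully open, 48 mm beyond it.
- key_left_top (a point): centre of the top of the left round steel key (22 mm across), at y = +30 mm of the box; key tops stand 10 mm above the box, 60 mm above the bench, when up. The two round keys are 60 mm apart, centre to centre.
- key_right_top (a point): centre of the top of the right round steel key (22 mm across), at y = -30 mm of the box; otherwise like the left one.
- key_square_top (a point): centre of the top of the small square steel key (16 x 16 mm) midway between the two round keys, at the same height. Not to be pressed.
- key_left (a joint): how far the left round key is pressed: 0 = up, 0.006 m = fully down. Springs back when let go; starts to move at about 1.5 N, fully down takes about 5 N.
- key_right (a joint): how far the right round key is pressed: 0 = up, 0.006 m = fully down. Springs back when let go; starts to move at about 1.5 N, fully down takes about 5 N.
- key_square (a joint): how far the square middle key is pressed: 0 = up, 0.006 m = fully down. Springs back when let go; starts to move at about 1.5 N, fully down takes about 5 N.
- flask_tall_mid (a point): bystander: centre of an amber conical flask with a foil cap, base 84 mm across, 150 mm high, standing on the bench to the left or right of the box.
- flask_arm_mid (a point): bystander: centre of an amber conical flask with a foil cap and a short side arm, base 84 mm across, 145 mm high, on the other side of the box.
- flask_rear_mid (a point): bystander: centre of a smaller amber conical flask with a foil cap, base 76 mm across, 130 mm high, behind the box on its left.
- beaker_mid (a point): bystander: centre of an empty clear beaker, 66 mm across, 85 mm high, behind the box on its right.
- vial_center (a point): bystander: centre of a white plastic vial, 28 mm across and 34 mm high, standing on the left of the box's top (box top 50 mm above the bench).
- marker_mid (a point): bystander: centre of a marker pen, 120 mm long and 14 mm thick, lying on the right of the box's top, roughly along the box's x.

How it is judged:
By the outcome, as a careful person would: the job done as asked, in the order asked, and still so for the second after the job is handed in, with the robot touching nothing.
It also fails if it takes over 51 s, if anything falls off the work surface, if the arm or the gripper's body presses on something with over 40 N, if the wrist force passes 120 N, or if a joint passes its speed limit or range.

## Robot

A 6-joint arm with a two-finger parallel gripper is mounted at the origin on the work surface. World frame = base frame: x ahead of the robot, y to its left, z up, the work surface at z = 0. Lengths are in m, angles in rad, forces in N, time in s.
With the tool pointing down it reaches from about 0.325 to 0.9 m from the base axis. Payload 6.1 kg.
Tool frame: the origin (TCP) lies at the very end of the fingers, on their centre line; the grasp point (between the pads) lies 19 mm behind it; z points along the fingers, x is the direction in which the jaws open and shut, and the axes are right-handed (so a half turn about z gives the same grasp; the last joint's range is limited). The gripper opens to 87 mm and grips with 3 to 60 N. Pads are 19 mm wide; open, the fingers measure 117 mm over their backs; the gripper's body (75 mm by 190 mm) begins 51 mm behind the grasp point.
Start: joints at [-1.308, 0.22, 1.526, -0, 1.395, -0.126], TCP at [0.237, -0.578, 0.223] pointing down, gripper open.
Joint ranges: [-2.98, 2.98], [-0.91, 2.08], [0.09, 2.57], [-1.24, 4.39], [0.2, 2.65], [-2.68, 2.68]. Speed limits (rad/s): [2.57, 2.57, 3.01, 3.14, 3.14, 3.14].

## Interface

Orientations are given as a unit quaternion [x, y, z, w].
In Python, from plant import * gives the robot as it stands. The module is installed in compiled form; this text tells all that it offers.
- The arm moves only by the tool drive_tool, never from a script. Its argument "targets" is a list of rows, each a list of 5 numbers: the finger opening in mm, from 0 to 87, then the shift along the tool's x, y, z in mm, then the turn about the tool's z in degrees. A call has 1 to 8 rows; each row is the pose to reach, as a shift and turn from the pose commanded when the call began, along the tool's axes at that moment; what a row does not reach only later rows make up. A row lasts 1/12 s, in which the tool goes at most 41.7 mm and 7.16 degrees, less where a joint would pass 70% of its speed; a pose out of reach is approached as far as the arm can. A call with a gripper value outside its range is refused whole. The fingers move at their own pace and stop on an object; "squeeze" is the grip in N (left out, the last holds). Time passes only in rows, so rows that repeat a pose let the fingers close. It gives the time, the measured TCP pose, the force and the opening at its end, in the units of the state.
- get_obs(): the state, without advancing time (a new reading comes with each control period).
- capture(name): name is "scene" or "top"; returns (picture, depth): 384x512x3 uint8, blue, green, red; 384x512 float32, m along the optical axis (not along the pixel's ray), 0 where there is no reading.
- camera_info(name): a dict with "vertical_fov" (degrees; the focal length in pixels is half the picture's height over the tangent of half this angle, whatever the lens; pixels are square), "cx", "cy" (the principal point, pixels), "rvec" (rotation vector, rad) and "tvec" (3), from world to camera coordinates, as OpenCV has them. Camera axes: x right, y down, z forward; pixel columns grow to the right and rows downward; lengths in m; the calibration is good to about 2 mm. A picture is of the moment at which its call begins. camera_info takes no time and is no camera call.
- job_done(): hands the job in, once; it reports no verdict.
The state is a dict: "time": time; "qpos": joint angles; "joint_velocities": joint speeds; "joint_torque": joint torques, N m; "tool_pos": TCP position; "orientation": TCP orientation; "force": force on the tool from outside, world axes, zero at the start; "moment": the same for the moment, N m; "width": finger opening in m.
Only numpy, scipy, OpenCV 4.12 (cv2) and the standard library are available. Lean on these libraries where they do the work, as an engineer would, in place of code of your own. Each camera call takes 0.05 s, during which the arm holds its last target.

## Working session

There is one attempt and no reset: what is moved stays moved. The work goes in short steps, Python scripts to look and compute and a tool call to move; the robot and the scene stay as the last step left them, time stands still between calls to the robot, and variables do not carry over. Pictures are saved under pics/ and viewed, and the job is handed in when it is done.

Besides the shell and the picture viewer there is one more tool, called after "Emit:" by a JSON object that holds its "fn" and its "kwargs". drive_tool: Moves the arm, as the interface text tells. Its arguments: {"type":"object","properties":{"targets":{"type":"array","items":{"type":"array","items":{"type":"number"}}},"squeeze":{"type":"number"}},"required":["targets"]}

```bash
mkdir -p pics
python3 - <<'E'
from plant import *
import cv2,numpy as np
o=get_obs();print(o)
for n in("scene","top"):
    p,d=capture(n);cv2.imwrite(f"pics/{n}0.png",p);np.save(f"{n}0.npy",d);print(n,camera_info(n))
E
```

```text
{'time': 0.0, 'qpos': array([-1.30809462e+00,  2.21244260e-01,  1.52758520e+00,  8.45682852e-06,
        1.39466261e+00, -1.26119268e-01]), 'joint_velocities': array([-4.96657558e-04, -6.98729976e-04,  1.09319854e-04,  1.72591517e-04,
       -7.25832108e-05,  1.12411512e-03]), 'joint_torque': array([ 1.02471365e-04, -4.94614506e+01, -3.87378180e+01,  6.99439435e-02,
        5.74125268e-02, -1.61475427e-04]), 'tool_pos': array([ 0.23676765, -0.57777138,  0.22143971]), 'orientation': array([ 8.30389981e-01, -5.57181818e-01, -7.13068591e-04, -6.27291331e-04]), 'force': array([-0.61666766, -0.21336281,  0.34640101]), 'moment': array([ 0.04568668,  0.01028279, -0.01356263]), 'width': 0.08703453578745471}
scene {'vertical_fov': 55.95911055327563, 'cx': 253.05087513879477, 'cy': 190.28206302621584, 'rvec': array([ 0.8344501 ,  2.68105173, -0.87469293]), 'tvec': array([ 0.47500704, -0.24484137,  1.13411529])}
top {'vertical_fov': 54.81440721913986, 'cx': 254.87282573184268, 'cy': 200.68101489679552, 'rvec': array([ 2.19413914, -2.12543836,  0.20102026]), 'tvec': array([0.00990754, 0.62997241, 0.90557216])}
```

View pics/scene0.png

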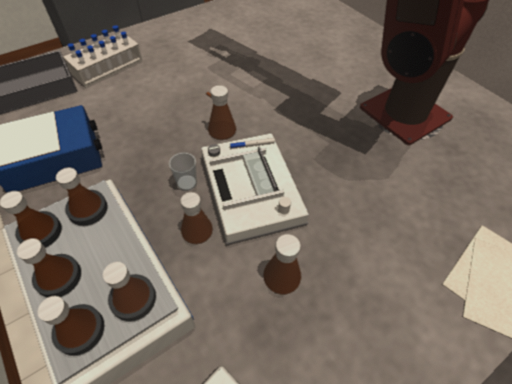

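View pics/top0.png

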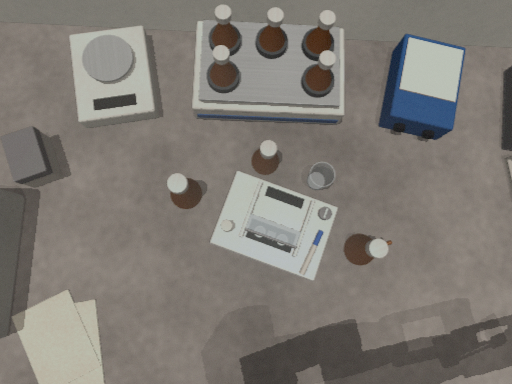

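Run:
```python
import cv2
p=cv2.imread("pics/top0.png")[160:290,195:355];cv2.imwrite("pics/topc.png",cv2.resize(p,None,fx=5,fy=5,interpolation=cv2.INTER_CUBIC)[:600])
p=cv2.imread("pics/top0.png")[165:285,200:350];cv2.imwrite("pics/topc.png",cv2.resize(p,None,fx=5,fy=5,interpolation=cv2.INTER_CUBIC))
p=cv2.imread("pics/scene0.png")[130:245,195:315];cv2.imwrite("pics/scc.png",cv2.resize(p,None,fx=5,fy=5,interpolation=cv2.INTER_CUBIC))
```

```text
(no output)
```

View pics/topc.png

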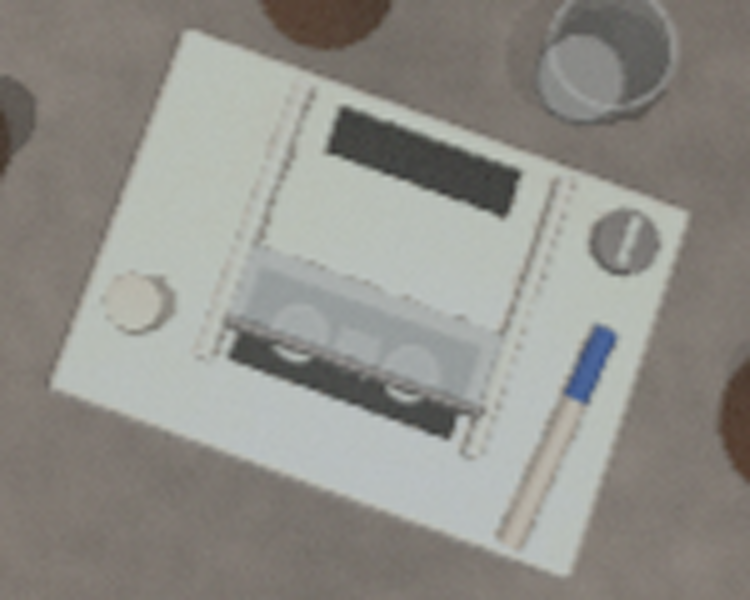

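View pics/scc.png

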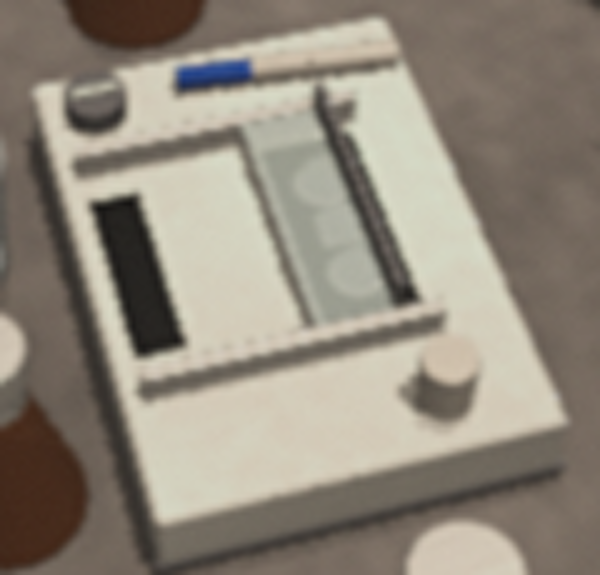

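```bash
cat > h.py <<'E'
import cv2,numpy as np
from plant import camera_info
def K(n):
    c=camera_info(n);f=192/np.tan(np.radians(c["vertical_fov"]/2))
    return np.array([[f,0,c["cx"]],[0,f,c["cy"]],[0,0,1.]]),c["rvec"],c["tvec"]
def proj(n,P):
    k,r,t=K(n);return cv2.projectPoints(np.array(P,float).reshape(-1,3),r,t,k,None)[0][:,0]
def unproj(n,uv,z):
    k,r,t=K(n);R=cv2.Rodrigues(r)[0];d=R.T@np.linalg.inv(k)@np.array([uv[0],uv[1],1.]);o=-R.T@t
    return o+d*(z-o[2])/d[2]
E
python3 - <<'E'
from h import *
from scipy.optimize import least_squares
C=np.array([[.1,.14,.05],[.1,-.14,.05],[-.1,-.14,.05],[-.1,.14,.05]])
T=(np.array([[188,30],[690,213],[570,576],[52,388]])+.5)/5-.5+[200,165]
S=(np.array([[158,525],[35,88],[380,18],[568,422]])+.5)/5-.5+[195,130]
def W(v,P):
    c,s=np.cos(v[2]),np.sin(v[2]);P=np.array(P,float).reshape(-1,3)
    return np.c_[v[0]+c*P[:,0]-s*P[:,1],v[1]+s*P[:,0]+c*P[:,1],P[:,2]]
fs={}
for nm,L in dict(both=[("top",T),("scene",S)],top=[("top",T)],scene=[("scene",S)]).items():
    r=least_squares(lambda v:np.concatenate([(proj(n,W(v,C))-x).ravel() for n,x in L]),[.5,0,-.3])
    print(nm,r.x,np.degrees(r.x[2]),r.fun.round(1));fs[nm]=r.x
v=fs["both"];np.save("box.npy",v)
for n,f in (("top","top0"),("scene","scene0")):
    im=cv2.imread(f"pics/{f}.png");a=(200,165,350,285) if n=="top" else (195,130,315,245)
    im=cv2.resize(im[a[1]:a[3],a[0]:a[2]],None,fx=5,fy=5,interpolation=cv2.INTER_CUBIC)
    P=np.r_[C,[[-.03,.03,.06],[-.03,-.03,.06],[-.03,0,.06],[-.052,.067,.087],[-.052,-.067,.087],[.1,.071,.068],[-.052,.0,.077]]]
    for q in proj(n,W(v,P)):
        q=(q-a[:2]+.5)*5-.5;cv2.circle(im,tuple(int(round(i)) for i in q),3,(0,0,255),-1)
    cv2.imwrite(f"pics/ov_{n}.png",im)
print(W(v,P[4:]))
E
```

```text
both [ 0.57038073 -0.02194779 -0.31876273] -18.263758819382787 [-0.6 -1.2  0.9 -0.8  0.4  1.1 -1.1  0.1 -0.3  0.3 -1.1 -0.7  0.8 -1.1
  0.9 -0. ]
top [ 0.56995659 -0.02218636 -0.31807584] -18.224402910806905 [-0.5 -1.   1.  -0.7  0.5  1.2 -1.   0.3]
scene [ 0.57090475 -0.0215356  -0.31931164] -18.295209177479983 [-0.4  0.5 -1.2 -0.5  0.8 -0.9  0.8  0.2]
[[ 0.55129377  0.01594268  0.06      ]
 [ 0.53249026 -0.04103475  0.06      ]
 [ 0.54189201 -0.01254604  0.06      ]
 [ 0.54199754  0.05797339  0.087     ]
 [ 0.50000303 -0.06927622  0.087     ]
 [ 0.68759394  0.01413632  0.068     ]
 [ 0.52100029 -0.00565141  0.077     ]]
```

View pics/ov_top.png

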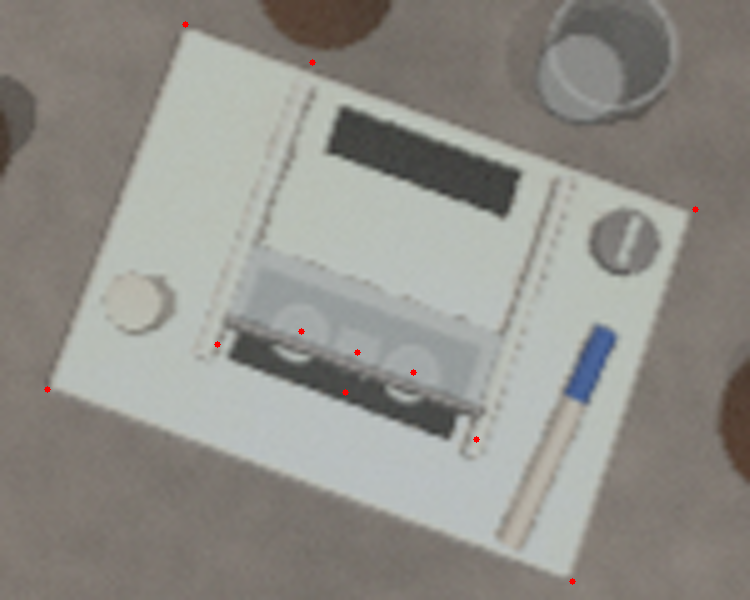

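View pics/ov_scene.png

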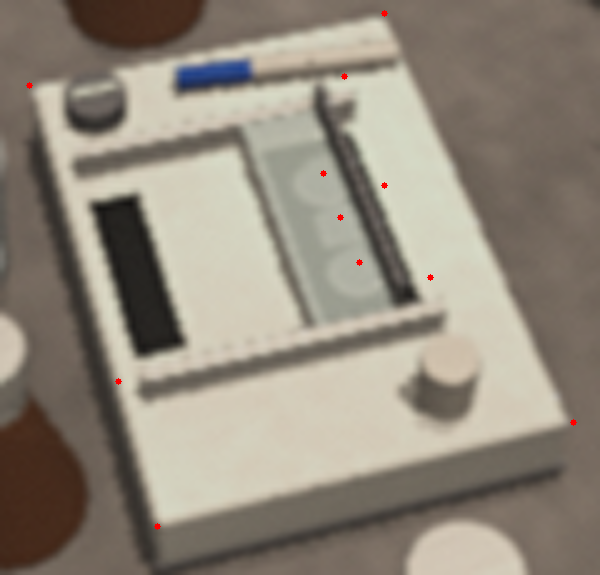

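```bash
cat >> h.py <<'E'
from scipy.spatial.transform import Rotation as R
def b2w(P):
    v=np.load("box.npy");c,s=np.cos(v[2]),np.sin(v[2]);P=np.array(P,float)
    return np.array([v[0]+c*P[0]-s*P[1],v[1]+s*P[0]+c*P[1],P[2]])
def w2b(P):
    v=np.load("box.npy");c,s=np.cos(v[2]),np.sin(v[2]);d=np.array(P,float)-[v[0],v[1],0]
    return np.array([c*d[0]+s*d[1],-s*d[0]+c*d[1],d[2]])
def st(o,P=None):
    M=R.from_quat(o["orientation"]).as_matrix();yb=b2w([0,1,0])-b2w([0,0,0])
    t=M.T@(-yb);print("t",o["time"],"box",(w2b(o["tool_pos"])*1e3).round(1),"F",o["force"].round(1),"w",o["width"],"turn",np.degrees(np.arctan2(t[1],t[0])).round(2))
    print("tilt",M[:,2].round(4))
    if P is not None: print("shift",(M.T@(b2w(P)-o["tool_pos"])*1e3).round(1))
E
python3 - <<'E'
from h import *
from plant import get_obs
o=get_obs();st(o,[-.085,0,.20]);st(o,[-.085,0,.075])
for n,uv,z in [("tallcap",(178,183),.15),("armcap",(378,248),.145),("rearcap",(268,149),.13),("sidearm",(389,242),.1),("beaker",(321,176),.085)]:
    print(n,(w2b(unproj("top",uv,z))*1e3).round())
# lip: top edge ends in top image (crop px)
for c in [(230,322),(482,411),(356,366)]: print((w2b(unproj("top",(np.array(c)+.5)/5-.5+[200,165],.087))*1e3).round(1))
for c in [(320,90),(412,290)]: print((w2b(unproj("scene",(np.array(c)+.5)/5-.5+[195,130],.087))*1e3).round(1))
E
```

```text
t 0.1 box [-142.6 -632.4  221.5] F [-1.2 -0.3  1. ] w 0.08703399826033108 turn 40.54
tilt [-5.0e-04  1.7e-03 -1.0e+00]
shift [-443.1 -454.8   22.4]
t 0.1 box [-142.6 -632.4  221.5] F [-1.2 -0.3  1. ] w 0.08703399826033108 turn 40.54
tilt [-5.0e-04  1.7e-03 -1.0e+00]
shift [-442.9 -454.8  147.4]
tallcap [  1. 245. 150.]
armcap [  19. -236.  145.]
rearcap [156.  80. 130.]
sidearm [  49. -272.  100.]
beaker [150. -67.  85.]
[-39.8  64.6  87. ]
[-38.3 -65.2  87. ]
[-38.8  -0.3  87. ]
[-37.4 -61.1  87. ]
[-41.3  71.9  87. ]
```

Emit:
{"fn": "drive_tool", "kwargs": {"targets": [[0,-28,-28,0,5],[0,-56,-56,0,10],[0,-84,-84,0,16],[0,-112,-112,0,22],[0,-140,-140,0,28],[0,-168,-168,0,34],[0,-196,-196,0,40],[0,-224,-224,0,40.5]], "squeeze": 10}}

```text
time: 0.77
tool_pos: [0.3594, -0.2842, 0.2222]
orientation: [-0.584, 0.812, 0.0, 0.0]
force: [0.5, 0.2, 0.1]
width: 0.0416
```

Run:
```python
from h import *
from plant import get_obs
st(get_obs(),[-.085,0,.20])
```

```text
t 0.7667 box [-118.2 -315.1  222.2] F [0.5 0.2 0.1] w 0.04155169832707028 turn -0.31
tilt [-2.e-04  4.e-04 -1.e+00]
shift [-315.3  -31.5   22.3]
```

Emit:
{"fn": "drive_tool", "kwargs": {"targets": [[0,-39,-4,0,0],[0,-79,-8,0,-0.3],[0,-118,-12,0,-0.3],[0,-158,-16,0,-0.3],[0,-197,-20,0,-0.3],[0,-236,-24,0,-0.3],[0,-276,-28,5,-0.3],[0,-315,-31,20,-0.3]]}}

```text
time: 1.43
tool_pos: [0.4891, 0.0051, 0.2045]
orientation: [-0.588, 0.809, -0.002, 0.002]
force: [0.6, -0.0, 0.0]
width: 0.0006
```

Emit:
{"fn": "drive_tool", "kwargs": {"targets": [[0,0,0,10,0],[0,0,0,40,0],[0,0,0,70,0],[0,0,0,90,0],[0,0,0,90,0]]}}

```text
time: 1.85
tool_pos: [0.4828, 0.0038, 0.1074]
orientation: [-0.588, 0.809, 0.003, -0.004]
force: [0.3, -0.5, -1.2]
width: 0.0007
```

Run:
```python
from h import *
from plant import *
st(get_obs(),[-.085,0,.075])
for n in("scene","top"):
    p,d=capture(n);a=(180,130,330,250) if n=="scene" else (200,165,350,285)
    cv2.imwrite(f"pics/{n}1.png",cv2.resize(p[a[1]:a[3],a[0]:a[2]],None,fx=5,fy=5,interpolation=cv2.INTER_CUBIC))
```

```text
t 1.85 box [-91.2  -3.  107.4] F [ 0.3 -0.5 -1.2] w 0.0006794856703779506 turn 0.36
tilt [-0.0097  0.0014 -1.    ]
shift [-3.  -6.5 32.3]
```

View pics/scene1.png

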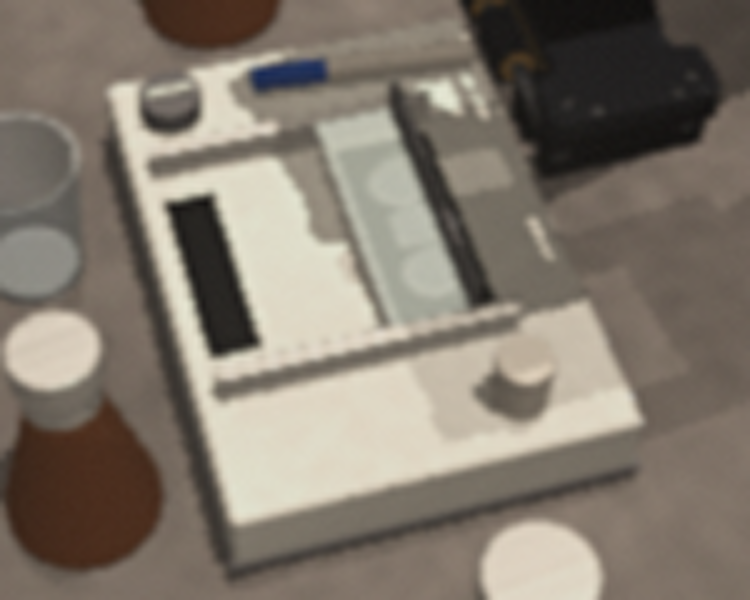

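Emit:
{"fn": "drive_tool", "kwargs": {"targets": [[0,-3,0,10,0.3],[0,-3,0,22,0.3],[0,-3,0,32,0.3],[0,-3,0,32,0.3],[0,-3,0,32,0.3]]}}

```text
time: 2.37
tool_pos: [0.4881, 0.006, 0.0807]
orientation: [-0.586, 0.81, 0.0, -0.0]
force: [0.3, -0.8, 0.2]
width: 0.0005
```

Run:
```python
from h import *
from plant import *
o=get_obs();st(o,[-.085,0,.075])
p,d=capture("scene");a=(180,130,330,250)
im=cv2.resize(p[a[1]:a[3],a[0]:a[2]],None,fx=5,fy=5,interpolation=cv2.INTER_CUBIC)
q=(proj("scene",o["tool_pos"])[0]-a[:2]+.5)*5;print(q);cv2.circle(im,tuple(q.astype(int)),4,(0,0,255),-1)
cv2.imwrite(f"pics/scene2.png",im)
```

```text
t 2.3667 box [-86.9   0.7  80.7] F [ 0.3 -0.8  0.2] w 0.0005363999470453255 turn 0.03
tilt [-3.e-04  1.e-04 -1.e+00]
shift [ 0.7 -1.9  5.7]
[527.31257494 167.37090146]
```

View pics/scene2.png

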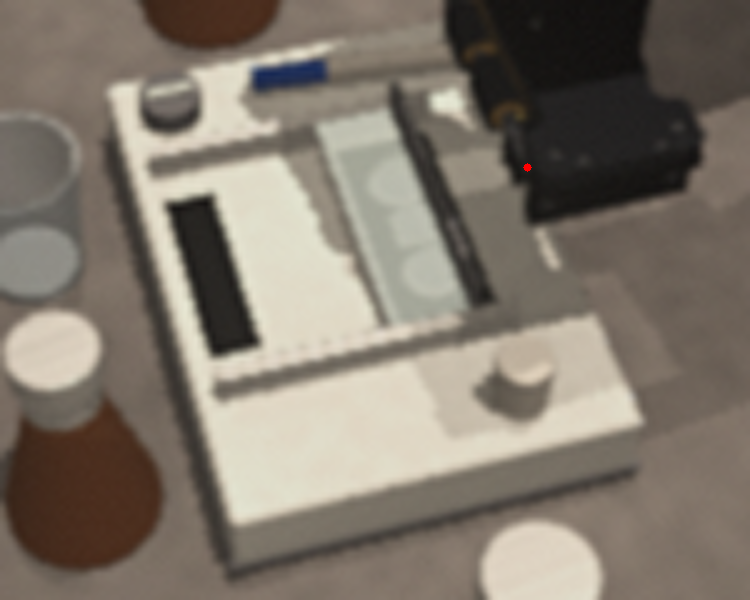

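Emit:
{"fn": "drive_tool", "kwargs": {"targets": [[0,0,0,3,0],[0,0,-3,5,0],[0,0,-7,5,0],[0,0,-12,5,0],[0,0,-18,5,0],[0,0,-24,5,0],[0,0,-30,5,0],[0,0,-30,5,0]]}}

```text
time: 3.08
tool_pos: [0.5181, -0.0039, 0.0759]
orientation: [-0.586, 0.81, -0.0, 0.0]
force: [0.2, -0.5, 0.1]
width: 0.0007
```

Run:
```python
from h import *
from plant import *
st(get_obs(),[0.0085,0,.075])
```

```text
t 3.0833 box [-55.3   0.7  75.9] F [ 0.2 -0.5  0.1] w 0.0006527700089282736 turn 0.02
tilt [ 1.3e-03 -3.0e-04 -1.0e+00]
shift [  0.7 -63.8   1. ]
```

Emit:
{"fn": "drive_tool", "kwargs": {"targets": [[0,0,-4,1,0],[0,0,-8,1,0],[0,0,-12,1,0],[0,0,-17,1,0],[0,0,-22,1,0],[0,0,-27,1,0],[0,0,-32,1,0],[0,0,-37,1,0]]}}

```text
time: 3.75
tool_pos: [0.5519, -0.0151, 0.0743]
orientation: [-0.586, 0.81, 0.0, -0.0]
force: [-1.7, -0.8, -0.4]
width: 0.0003
```

Emit:
{"fn": "drive_tool", "kwargs": {"targets": [[0,0,-3,0,0],[0,0,-6,0,0],[0,0,-9,0,0],[0,0,-12,0,0],[0,0,-14,0,0],[0,0,-16,0,0]]}}

```text
time: 4.25
tool_pos: [0.5671, -0.02, 0.0746]
orientation: [-0.586, 0.81, -0.0, -0.0]
force: [-1.5, 0.3, -1.7]
width: -0.0
```

Run:
```python
from h import *
from plant import *
o=get_obs();st(o,[0.0085,0,.075])
p,d=capture("scene");a=(180,130,330,250)
im=cv2.resize(p[a[1]:a[3],a[0]:a[2]],None,fx=5,fy=5,interpolation=cv2.INTER_CUBIC)
cv2.imwrite(f"pics/scene3.png",im)
```

```text
t 4.25 box [-3.7  0.8 74.6] F [-1.5  0.3 -1.7] w -4.5026199585591745e-05 turn 0.04
tilt [-0. -0. -1.]
shift [  0.8 -12.2  -0.4]
```

View pics/scene3.png

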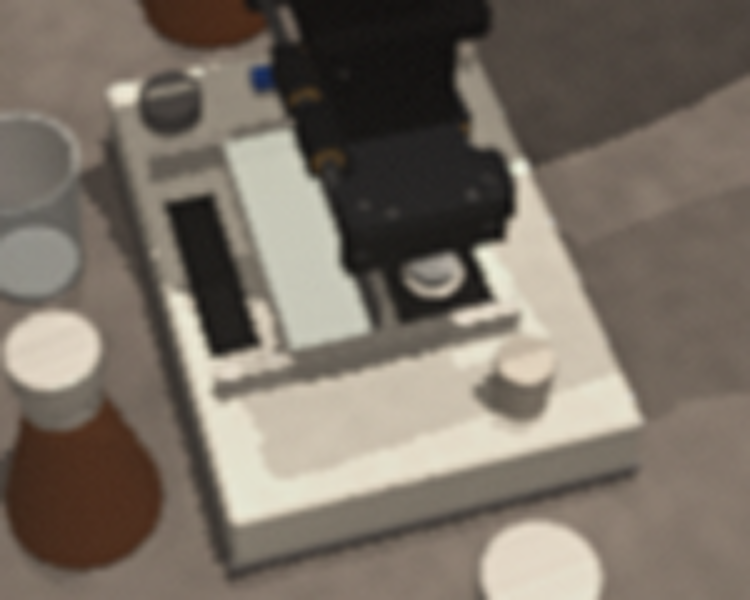

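Emit:
{"fn": "drive_tool", "kwargs": {"targets": [[0,0,-2,0,0],[0,0,-4,0,0],[0,0,-6,0,0],[0,0,-8,0,0],[0,0,-9,0,0],[0,0,-9,0,0]]}}

```text
time: 4.8
tool_pos: [0.5759, -0.0229, 0.0748]
orientation: [-0.586, 0.81, -0.0, 0.0]
force: [-1.1, -0.6, -0.8]
width: 0.0005
```

Emit:
{"fn": "drive_tool", "kwargs": {"targets": [[0,0,-1,0,0],[0,0,-2,0,0],[0,0,-2,0,0]]}}

```text
time: 5.05
tool_pos: [0.5772, -0.0233, 0.0747]
orientation: [-0.586, 0.81, 0.0, -0.0]
force: [-2.9, -0.4, 1.6]
width: 0.0005
```

Emit:
{"fn": "drive_tool", "kwargs": {"targets": [[0,0,-1,0,0],[0,0,-2,0,0],[0,0,-2,0,0]]}}

```text
time: 5.3
tool_pos: [0.5774, -0.0233, 0.0746]
orientation: [-0.586, 0.81, 0.002, -0.002]
force: [-11.0, 1.9, 8.4]
width: 0.0009
```

Emit:
{"fn": "drive_tool", "kwargs": {"targets": [[0,0,-1,0,0],[0,0,-1,0,0],[0,0,-1,0,0]]}}

```text
time: 5.55
tool_pos: [0.5774, -0.0234, 0.0746]
orientation: [-0.586, 0.81, 0.003, -0.002]
force: [-13.4, 4.0, 11.0]
width: 0.0003
```

Run:
```python
from h import *
from plant import *
st(get_obs(),[0.0085,0,.075])
```

```text
t 5.55 box [ 7.1  0.9 74.6] F [-13.4   4.   11. ] w 0.0003165928079583776 turn 0.06
tilt [-0.0065  0.0016 -1.    ]
shift [ 0.9 -1.4 -0.4]
```

Emit:
{"fn": "drive_tool", "kwargs": {"targets": [[0,0,6,0,0],[0,0,12,0,0],[0,0,18,-10,0],[25,0,26,-20,0],[45,0,34,-25,0],[45,0,38,-25,0],[45,0,38,-25,0],[45,0,38,-25,0]]}}

```text
time: 6.22
tool_pos: [0.544, -0.0124, 0.0994]
orientation: [-0.586, 0.81, -0.0, 0.0]
force: [0.4, 0.5, -0.5]
width: 0.0258
```

Run:
```python
from h import *
from plant import *
o=get_obs();st(o,[-0.03,0,.065])
for n,a in(("scene",(180,130,330,250)),("top",(200,165,350,285))):
    p,d=capture(n)
    im=cv2.resize(p[a[1]:a[3],a[0]:a[2]],None,fx=5,fy=5,interpolation=cv2.INTER_CUBIC)
    cv2.imwrite(f"pics/{n}4.png",im)
```

```text
t 6.2167 box [-28.1   0.8  99.4] F [ 0.4  0.5 -0.5] w 0.025849306016398933 turn 0.05
tilt [ 3.e-04 -1.e-04 -1.e+00]
shift [ 0.8  1.9 34.4]
```

View pics/scene4.png

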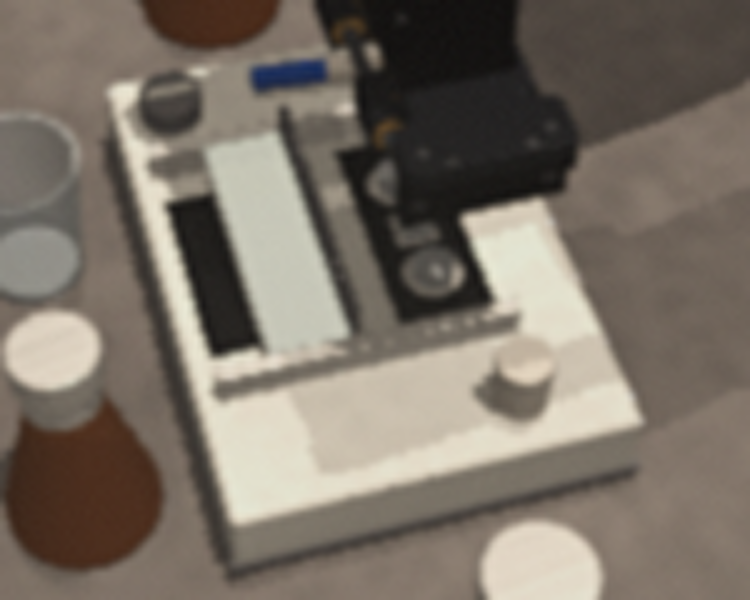

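View pics/top4.png

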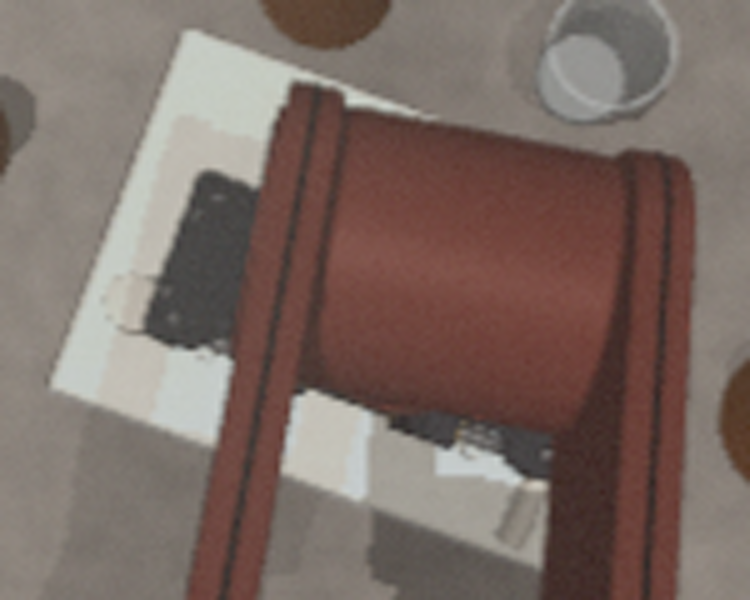

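Emit:
{"fn": "drive_tool", "kwargs": {"targets": [[45,1,1,0,0],[45,1,1,0,0],[45,1,1,0,0],[45,1,1,0,0],[45,1,1,0,0]]}}

```text
time: 6.73
tool_pos: [0.5429, -0.0131, 0.0995]
orientation: [-0.586, 0.81, 0.0, -0.0]
force: [0.3, 0.6, 0.2]
width: 0.0448
```

Run:
```python
from h import *
from plant import *
o=get_obs();st(o,[-0.03,0,.065])
p,d=capture("scene");a=(220,125,300,205)
im=cv2.resize(p[a[1]:a[3],a[0]:a[2]],None,fx=7,fy=7,interpolation=cv2.INTER_CUBIC)
for P in [(-.03,.03,.06),(-.03,-.03,.06),(-.03,0,.06),(-.03,.019,.06),(-.03,.041,.06),(-.019,.03,.06),(-.041,.03,.06)]:
    q=(proj("scene",b2w(P))[0]-a[:2]+.5)*7;cv2.circle(im,tuple(q.astype(int)),2,(0,0,255),-1)
for y in(-.03,.03):
    q=(proj("scene",b2w(w2b(o["tool_pos"])+[0,y,0]))[0]-a[:2]+.5)*7;cv2.circle(im,tuple(q.astype(int)),3,(0,255,0),-1)
cv2.imwrite("pics/scene5.png",im)
```

```text
t 6.7333 box [-28.9  -0.2  99.5] F [0.3 0.6 0.2] w 0.044784485354594186 turn 0.03
tilt [-1.e-04  0.e+00 -1.e+00]
shift [-0.2  1.1 34.5]
```

View pics/scene5.png

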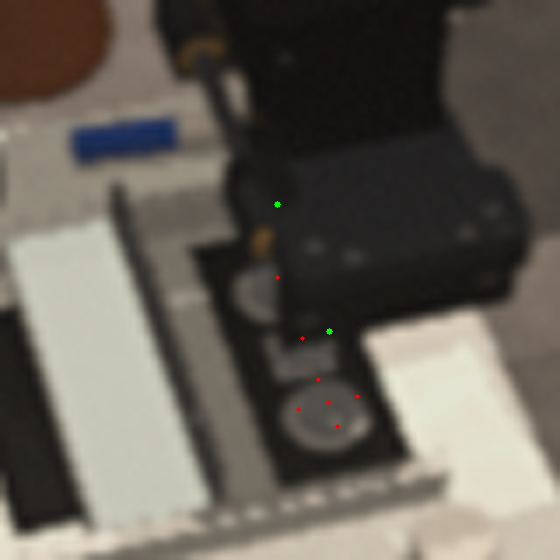

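Run:
```python
from h import *
from plant import *
o=get_obs();b=w2b(o["tool_pos"]);a=np.array((220,125))
for P in [(.0375,.095,.07),(-.0375,.095,.07),(.0375,-.095,.07),(.0095,.0225,0),(.0095,.0375,0),(.0095,.03,.05),(.0095,-.03,0),(.0095,-.03,.05)]:
    print(P,((proj("scene",b2w(b+P))[0]-a+.5)*7).round())
p,d=capture("scene");R_=cv2.Rodrigues(K("scene")[1])[0];k=K("scene")[0];t=K("scene")[2]
for c in [(265,240),(240,200),(300,300),(310,250),(350,250),(500,280),(420,200),(205,60),(230,110)]:
    u=(np.array(c)/7-.5+a).round().astype(int);z=d[u[1],u[0]]
    X=R_.T@(z*np.linalg.inv(k)@[u[0],u[1],1]-t);print(c,((w2b(X)-b)*1e3).round())
```

```text
(0.0375, 0.095, 0.07) [287. 372.]
(-0.0375, 0.095, 0.07) [523. 318.]
(0.0375, -0.095, 0.07) [122. -49.]
(0.0095, 0.0225, 0) [296. 321.]
(0.0095, 0.0375, 0) [310. 354.]
(0.0095, 0.03, 0.05) [309. 239.]
(0.0095, -0.03, 0) [251. 210.]
(0.0095, -0.03, 0.05) [254. 109.]
(265, 240) [34. 57. 86.]
(240, 200) [37. 43. 91.]
(300, 300) [ 36.  96. 105.]
(310, 250) [ 29.  86. 113.]
(350, 250) [ 17.  89. 113.]
(500, 280) [-31.  88.  83.]
(420, 200) [ -9.  76. 112.]
(205, 60) [ 29. -21.  86.]
(230, 110) [29.  2. 87.]
```

Emit:
{"fn": "drive_tool", "kwargs": {"targets": [[45,0,1,10,0],[45,0,1,22,0],[45,0,1,32,0],[45,0,1,36,0],[45,0,1,36,0],[45,0,1,36,0]]}}

```text
time: 7.33
tool_pos: [0.5414, -0.0127, 0.0629]
orientation: [-0.586, 0.81, 0.001, -0.001]
force: [-0.2, 0.0, 0.6]
width: 0.0452
```

Emit:
{"fn": "drive_tool", "kwargs": {"targets": [[45,0,0,1,0],[45,0,0,2,0],[45,0,0,3,0],[45,0,0,4,0],[45,0,0,5,0],[45,0,0,6,0],[45,0,0,6,0]]}}

```text
time: 7.92
tool_pos: [0.5423, -0.0128, 0.0581]
orientation: [-0.586, 0.81, -0.0, 0.0]
force: [-1.0, -0.0, 5.0]
width: 0.0447
```

Run:
```python
from h import *
from plant import *
o=get_obs();st(o,[-0.03,0,.054]);print(o["moment"])
```

```text
t 7.9167 box [-29.5  -0.1  58.1] F [-1. -0.  5.] w 0.04472945370680272 turn 0.05
tilt [ 7.e-04 -2.e-04 -1.e+00]
shift [-0.1  0.5  4.1]
[0.12635206 0.25424976 0.01994335]
```

Emit:
{"fn": "drive_tool", "kwargs": {"targets": [[45,0,0,1,0],[45,0,0,2,0],[45,0,0,3,0],[45,0,0,4,0],[45,0,0,4.5,0],[45,0,0,5,0],[45,0,0,5,0]]}}

```text
time: 8.5
tool_pos: [0.5423, -0.0128, 0.0543]
orientation: [-0.586, 0.81, -0.0, 0.0]
force: [-6.4, -0.1, 14.4]
width: 0.0452
```

Emit:
{"fn": "drive_tool", "kwargs": {"targets": [[45,0,0,0.5,0],[45,0,0,1,0],[45,0,0,1,0]]}}

```text
time: 8.75
tool_pos: [0.5424, -0.0128, 0.0542]
orientation: [-0.586, 0.81, -0.0, 0.0]
force: [-9.5, 0.8, 20.9]
width: 0.0453
```

Run:
```python
from h import *
from plant import *
o=get_obs();st(o,[-0.03,0,.054]);print(o["moment"],np.cross(o["tool_pos"]*0+[0,0,0],[0,0,1]))
```

```text
t 8.75 box [-29.4  -0.1  54.2] F [-9.5  0.8 20.9] w 0.045307871358755775 turn 0.05
tilt [ 3.e-04 -3.e-04 -1.e+00]
shift [-0.1  0.6  0.2]
[ 0.27147094  1.6510786  -0.00637456] [0. 0. 0.]
```

Emit:
{"fn": "drive_tool", "kwargs": {"targets": [[45,0,0,0,0],[45,0,0,0,0],[45,0,0,0,0],[45,0,0,0,0],[45,0,0,0,0],[45,0,0,0,0],[45,0,0,0,0],[45,0,0,0,0]]}}

```text
time: 9.42
tool_pos: [0.5424, -0.0128, 0.0542]
orientation: [-0.586, 0.81, -0.0, 0.0]
force: [-9.0, 1.4, 21.1]
width: 0.0446
```

Emit:
{"fn": "drive_tool", "kwargs": {"targets": [[45,0,0,0,0],[45,0,0,0,0],[45,0,0,0,0],[45,0,0,0,0],[45,0,0,0,0],[45,0,0,0,0],[45,0,0,0,0],[45,0,0,0,0]]}}

```text
time: 10.08
tool_pos: [0.5423, -0.0128, 0.0542]
orientation: [-0.586, 0.81, -0.0, 0.0]
force: [-8.8, 1.5, 21.9]
width: 0.0451
```

Emit:
{"fn": "drive_tool", "kwargs": {"targets": [[45,0,0,0,0],[45,0,0,0,0],[45,0,0,0,0],[45,0,0,0,0],[45,0,0,0,0],[45,0,0,0,0],[45,0,0,0,0],[45,0,0,0,0]]}}

```text
time: 10.75
tool_pos: [0.5424, -0.0128, 0.0542]
orientation: [-0.586, 0.81, -0.0, 0.0]
force: [-9.0, 0.6, 21.0]
width: 0.0449
```

Emit:
{"fn": "drive_tool", "kwargs": {"targets": [[45,0,0,0,0],[45,0,0,0,0],[45,0,0,0,0],[45,0,0,0,0],[45,0,0,0,0],[45,0,0,0,0],[45,0,0,0,0],[45,0,0,0,0]]}}

```text
time: 11.42
tool_pos: [0.5424, -0.0128, 0.0542]
orientation: [-0.586, 0.81, -0.0, 0.0]
force: [-9.6, 1.2, 21.6]
width: 0.0449
```

Run:
```python
from h import *
from plant import *
o=get_obs();st(o,[-0.03,0,.054])
p,d=capture("scene");a=(220,125,300,205)
cv2.imwrite("pics/scene6.png",cv2.resize(p[a[1]:a[3],a[0]:a[2]],None,fx=7,fy=7,interpolation=cv2.INTER_CUBIC))
```

```text
t 11.4167 box [-29.4  -0.1  54.2] F [-9.6  1.2 21.6] w 0.044885942154234325 turn 0.06
tilt [ 4.e-04 -3.e-04 -1.e+00]
shift [-0.1  0.6  0.2]
```

View pics/scene6.png

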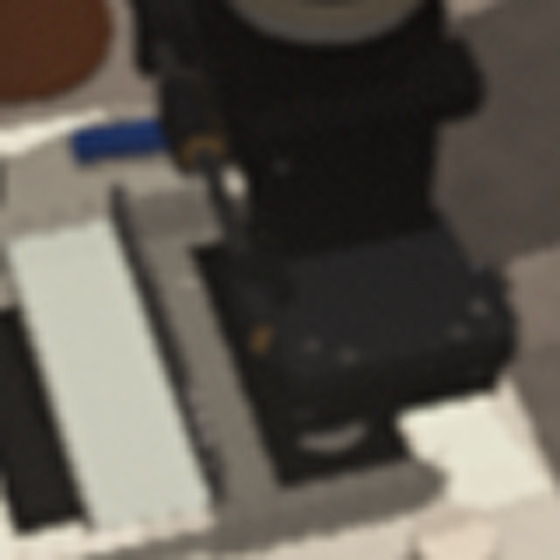

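Emit:
{"fn": "drive_tool", "kwargs": {"targets": [[45,0,0,-8,0],[45,0,0,-20,0],[45,0,0,-45,0],[45,0,0,-75,0],[45,0,0,-105,0],[45,0,0,-130,0],[45,0,0,-140,0],[45,0,0,-140,0]]}}

```text
time: 12.13
tool_pos: [0.5438, -0.013, 0.1948]
orientation: [-0.586, 0.81, -0.002, 0.002]
force: [-1.2, -1.0, 0.4]
width: 0.0449
```

Emit:
{"fn": "drive_tool", "kwargs": {"targets": [[45,25,10,-10,0],[45,60,20,-15,0],[45,100,30,-20,0],[45,140,40,-20,0],[45,180,40,-20,0],[45,215,40,-20,0],[45,240,40,-20,0],[45,240,40,-20,0]]}}

```text
time: 12.8
tool_pos: [0.4264, -0.2315, 0.2093]
orientation: [-0.584, 0.811, 0.001, -0.001]
force: [0.5, -0.7, -0.4]
width: 0.0454
```

Run:
```python
from h import *
from plant import *
o=get_obs();st(o)
for n,a in(("scene",(180,130,330,250)),("top",(200,165,350,285))):
    p,d=capture(n)
    cv2.imwrite(f"pics/{n}7.png",cv2.resize(p[a[1]:a[3],a[0]:a[2]],None,fx=5,fy=5,interpolation=cv2.INTER_CUBIC))
    cv2.imwrite(f"pics/{n}7f.png",p)
```

```text
t 12.8 box [ -71.1 -244.1  209.3] F [ 0.5 -0.7 -0.4] w 0.04543983988638187 turn -0.22
tilt [-3.3e-03  2.0e-04 -1.0e+00]
```

View pics/scene7.png

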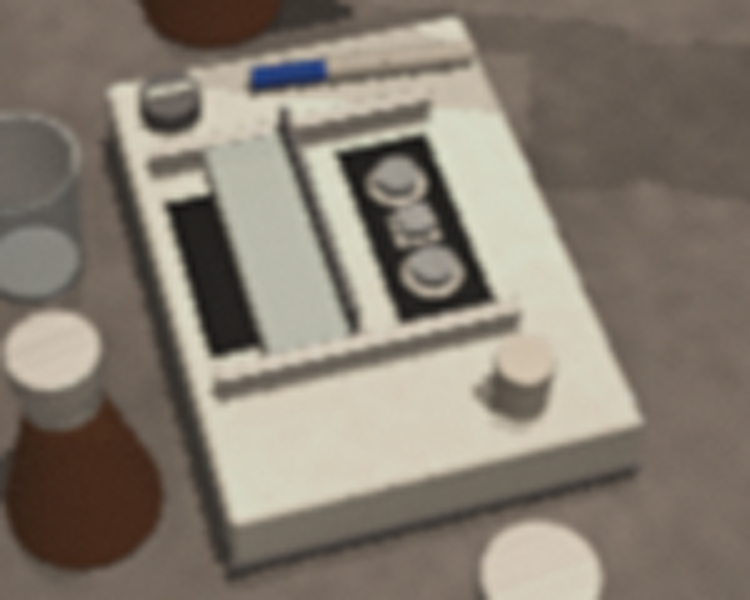

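View pics/top7.png

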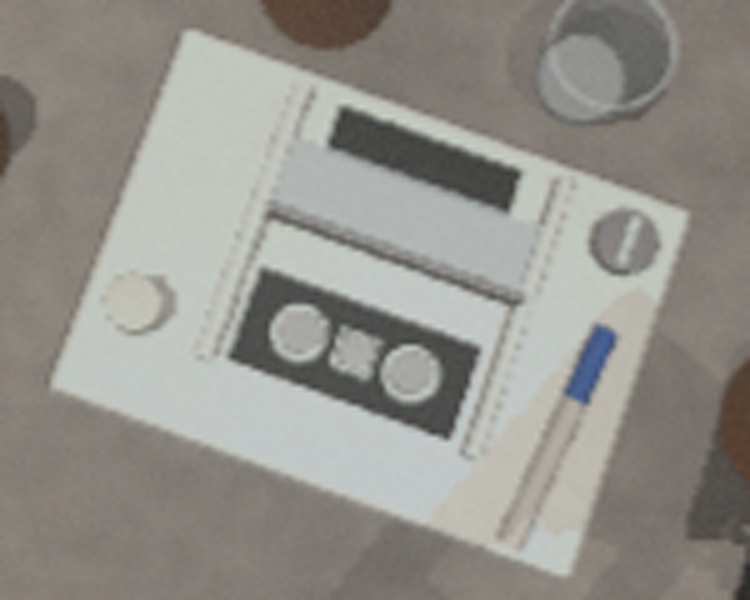

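View pics/scene7f.png

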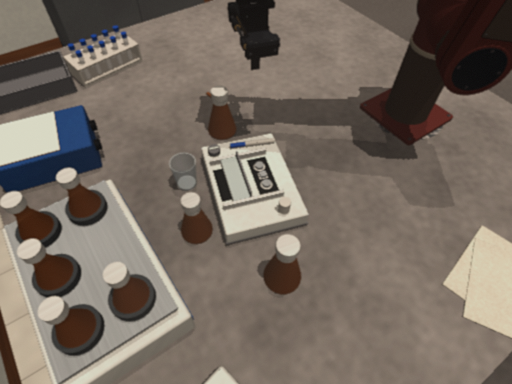

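Run:
```python
from h import *
from plant import *
for c in [(270,213),(521,299)]: print((w2b(unproj("top",(np.array(c)+.5)/5-.5+[200,165],.087))*1e3).round(1))
a=cv2.imread("pics/scene0.png").astype(int);o=get_obs();print(o["joint_velocities"].round(3),o["force"])
job_done()
```

```text
[17.2 64.6 87. ]
[ 19.8 -65.5  87. ]
[ 0.039 -0.007 -0.003  0.004  0.009  0.005] [ 1.2261312   0.01030013 -0.5361429 ]
the job is handed in; nothing more can be done
```

I opened the guard, pressed and held the two round keys, let them up together, and handed the job in at about 12.9 s. No verdict was reported.

- **Guard:** It was already about 12 mm open at the start. I pushed it by its lip with the closed fingertips until it met the stop, where the force rose to about 14 N. The last top picture puts the lip's near face at box x = +17 to +20 mm; fully open is +18 mm.
- **Keys:** With the fingertips 60 mm apart, I pressed the two round keys until the height stopped changing, at a TCP height of 54.2 mm under about 21 N. I held them for about 2.7 s at a steady force, then lifted straight up. That both keys were down is inferred from the force, the bottoming-out and the level tool, because the gripper hid the fingertips from both cameras.
- **Square key:** By geometry the fingertips stayed about 14 mm clear of it. I had no direct reading of it.
- **Last pictures:** All three keys are up and the guard is still open. The vial, marker, flasks and beaker look to be where they were. The gripper is clear of everything, about 0.21 m above the bench.

One check was slightly off. The stop came about 1.4 mm short of where I expected it, which is within the calibration error. While holding the keys, the wrist also read about 9 N sideways, probably friction at the fingertips; it did not shift the tool.

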